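# Clear the clay test slab and hold the loupe at its focal height

## Robot

A 6-joint arm with a two-finger parallel gripper is mounted at the origin on the work surface. World frame = base frame: x ahead of the robot, y to its left, z up, the work surface at z = 0. Lengths are in m, angles in rad, forces in N, time in s.
With the tool pointing down it reaches from about 0.325 to 0.85 m from the base axis. Payload 15.5 kg.
Tool frame: the origin (TCP) lies on the centre line of the jaws, within the pads' length; the fingertips stand 14 mm ahead of it and the grasp point (between the pads) lies 5 mm behind it; z points along the fingers, y is the direction in which the jaws open and shut (so a half turn about z gives the same grasp; the last joint's range is limited). The gripper opens to 91 mm and grips with 3 to 60 N. Pads are 32 mm wide; open, the fingers measure 118 mm over their backs; the gripper's body (76 mm by 178 mm) begins 60 mm behind the grasp point.
Start: joints at [1.109, 0.494, 1.345, -0, 1.302, -0.096], TCP at [0.224, 0.583, 0.228] pointing down, gripper open.
Joint ranges: [-2.91, 2.91], [-0.82, 2.16], [0.22, 2.67], [-1.22, 4.37], [0.12, 2.79], [-3.08, 3.08]. Speed limits (rad/s): [1.89, 1.89, 2.57, 3.01, 3.01, 3.01].

## Interface

Orientations are given as a rotation vector (axis times angle).
In Python, from bench import readout, vision, bot gives the robot as it stands.
- The arm moves only by the tool jog_arm, never from a script. Its argument "rows" is a list of rows, each a list of 2 entries, a list of its own where there are three numbers: the shift along the tool's x, y, z in m, then the turn about the tool's z in degrees. A call has 1 to 20 rows; each row is the pose to reach, as a shift and turn from the pose measured when the call began, along the tool's axes at that moment; what a row does not reach only later rows make up. A row lasts 1/8 s, in which the tool goes at most 62.5 mm and 10.7 degrees, less where a joint would pass 70% of its speed; a pose out of reach is approached as far as the arm can. A call with a gripper value outside its range is refused whole. "jaw" is the finger opening in m, from 0 to 0.0912, set as the call begins (left out, the last holds). The fingers move at their own pace and stop on an object; "force" is the grip in N (left out, the last holds). Time passes only in rows, so rows that repeat a pose let the fingers close. It gives the time, the measured TCP pose, the force and the opening at its end, in the units of the state.
- readout.read_state(): the state, without advancing time (a new reading comes with each control period).
- vision.capture(name): name is "side" or "top"; returns a dict with "image" (384x512x3 uint8, red, green, blue), "vertical_fov" (degrees; the focal length in pixels is half the picture's height over the tangent of half this angle, whatever the lens; pixels are square), "cx", "cy" (the principal point, pixels), "R" (3x3) and "t" (3): a world point X has camera coordinates R X + t. Camera axes: x right, y down, z forward; pixel columns grow to the right and rows downward; lengths in m; the calibration is good to about 2 mm. A picture is of the moment at which its call begins. There is no depth.
- bot.sign_off(): hands the job in, once; it reports no verdict.
The state is a dict: "clock": time; "q": joint angles; "joint_vel": joint speeds; "effort": joint torques, N m; "ee_pos": TCP position; "tcp_rot": TCP orientation; "wrist_force": force on the tool from outside, world axes, zero at the start; "wrist_torque": the same for the moment, N m; "finger_gap": finger opening in m.
Only numpy, scipy, OpenCV 4.12 (cv2) and the standard library are available. Lean on these libraries where they do the work, as an engineer would, in place of code of your own. Each camera call takes 0.05 s, during which the arm holds its last target.

## Task

Wipe the three loose crumbs off the top of the clay test slab with the scraper block (do not touch them with the fingers), then put the scraper down on the table, clear of the board. Then pick up the loupe by its handle and hold it level over the circle drawn on the slab, with the middle of the lens at the height of the pointer on the post; finish while still holding it there, touching nothing else with it. Leave the pointer, the cup, the mould tray and the putty knife where they are.

Things in the scene. Friction and masses are not known exactly. Their poses are not given: they have to be found in the camera images.
- board: plywood inspection board, 8 mm thick, fixed; origin on the table right under the drawn circle, z up. It reaches from x = -55 to +125 mm and 90 mm either way along y. On it: the clay slab, and at x = +105 mm, y = 0 a thin steel post (8 mm across, top 175 mm above the table) that carries the height pointer
- slab_spot (a point): centre of the circle (dark line, 26 mm across) drawn at the middle of the clay test slab's top face, 28 mm above the table. The slab is beige clay with straw flecks, 70 mm along its x, 110 mm along its y, 20 mm high, fixed on the board. Axes: those of the board, z up
- marker_tip (a point): tip of the black height pointer, a short flat finger (3 mm thick) on a 20 mm wide collar on the post, pointing to the slab (board -x); the tip is 79 mm along the board's +x from the circle's centre. Its height, 70 to 120 mm above the slab's top, differs each time and marks the focal height. Held by friction: it shifts if pushed hard
- scraper_grip (a point): centre of the scraper block, half-way up: a wooden block 90 mm long (its x), 26 mm thick (its y) from 12 mm up to its top at 45 mm, on a white plastic foot 94 x 18 mm reaching from the underside to 14 mm up. It stands on the table on its foot; this point is 22.5 mm above its underside. Grip it across its 26 mm thickness. About 120 g
- loupe_grip (a point): middle of the grip of the loupe's black handle, half-way up (11 mm above the table when lying). The handle is a flat bar 16 mm wide (its y), 22 mm high, running along the loupe's x from 52 mm behind to 60 mm ahead of this point; the lens is ahead, on +x. The loupe lies flat on the table, z up, about 110 g
- loupe_lens (a point): middle of the loupe's lens: centre of the steel ring (72 mm outer diameter, 22 mm high) with a glass lens, half-way up the ring, 95 mm along the loupe's +x from point loupe_grip and at the same height. Axes: those of the loupe, z is the lens axis (upright when the loupe is level)
- crumb1_mid (a point): dry clay crumb 1, a flat dark brown flake about 20 x 16 mm and 9 mm high, weighing about 12 g, lying loose on the slab's top; this point is its centre, 4.5 mm above its underside
- crumb2_mid (a point): dry clay crumb 2, a flat dark brown flake about 17 x 17 mm and 9 mm high, weighing about 12 g, lying loose on the slab's top; this point is its centre, 4.5 mm above its underside
- crumb3_mid (a point): dry clay crumb 3, a flat dark brown flake about 22 x 13 mm and 9 mm high, weighing about 12 g, lying loose on the slab's top; this point is its centre, 4.5 mm above its underside
- mould: bystander: open black loaf-shaped mould tray, 210 x 95 x 60 mm, on the table to the robot's left; origin at the centre of its underside
- cup: bystander: white paper cup, 74 mm across the rim, 85 mm high, on the table to the robot's right; origin at the centre of its underside
- putty_knife: bystander: putty knife with a grey handle lying on the table to the robot's right, well under 30 mm high; origin at the middle of its underside

How it is judged:
On the way, in this order (a step that is already met when the one before it is completed fails the run):
1. all three crumbs are off the slab's top while the scraper is in the fingers ((z of crumb1_mid in the frame of slab_spot below -0.001 m or x of crumb1_mid in the frame of slab_spot below -0.045 m or x of crumb1_mid in the frame of slab_spot above 0.045 m or y of crumb1_mid in the frame of slab_spot below -0.065 m or y of crumb1_mid in the frame of slab_spot above 0.065 m) and (z of crumb2_mid in the frame of slab_spot below -0.001 m or x of crumb2_mid in the frame of slab_spot below -0.045 m or x of crumb2_mid in the frame of slab_spot above 0.045 m or y of crumb2_mid in the frame of slab_spot below -0.065 m or y of crumb2_mid in the frame of slab_spot above 0.065 m) and (z of crumb3_mid in the frame of slab_spot below -0.001 m or x of crumb3_mid in the frame of slab_spot below -0.045 m or x of crumb3_mid in the frame of slab_spot above 0.045 m or y of crumb3_mid in the frame of slab_spot below -0.065 m or y of crumb3_mid in the frame of slab_spot above 0.065 m) and contact force between scraper and the fingers above 1 N), for 0.2 s.
2. the scraper is down on the table, clear of the board, let go (height (world z) of scraper_grip below 0.035 m and contact force between scraper and board below 0.1 N and contact force between scraper and the fingers below 0.1 N), for 0.2 s.
At the end, for the whole second after the job is handed in: Crumb centres below the slab's top or 10 mm beyond its edges; scraper released on the table, not touching the board; loupe held in the fingers, off board and scraper, lens centre within 15 mm of the circle's centre from above and 8 mm of the pointer tip's height, tilted under 0.12 rad (all of step 2 and (z of crumb1_mid in the frame of slab_spot below -0.001 m or x of crumb1_mid in the frame of slab_spot below -0.045 m or x of crumb1_mid in the frame of slab_spot above 0.045 m or y of crumb1_mid in the frame of slab_spot below -0.065 m or y of crumb1_mid in the frame of slab_spot above 0.065 m) and (z of crumb2_mid in the frame of slab_spot below -0.001 m or x of crumb2_mid in the frame of slab_spot below -0.045 m or x of crumb2_mid in the frame of slab_spot above 0.045 m or y of crumb2_mid in the frame of slab_spot below -0.065 m or y of crumb2_mid in the frame of slab_spot above 0.065 m) and (z of crumb3_mid in the frame of slab_spot below -0.001 m or x of crumb3_mid in the frame of slab_spot below -0.045 m or x of crumb3_mid in the frame of slab_spot above 0.045 m or y of crumb3_mid in the frame of slab_spot below -0.065 m or y of crumb3_mid in the frame of slab_spot above 0.065 m) and horizontal distance between loupe_lens and slab_spot below 0.015 m and z of loupe_lens in the frame of marker_tip between -0.008 and 0.008 m and angle between loupe_lens's own z axis and vertical below 0.12 rad and contact force between loupe and the fingers above 1 N and contact force between loupe and board below 0.1 N and contact force between loupe and scraper below 0.1 N); the arm keeps its last pose, push and grip.
It fails at once if the fingers touch a crumb (contact force between the fingers and crumb1 above 0.3 N or contact force between the fingers and crumb2 above 0.3 N or contact force between the fingers and crumb3 above 0.3 N).
It fails at once if the height pointer is shifted more than 6 mm (distance of marker_tip from where it was at the start of the episode above 0.006 m).
It fails at once if the cup, mould tray or putty knife is moved more than 30 mm (distance of any of cup, mould, putty_knife from where it was at the start of the episode above 0.03 m).
It also fails if it takes over 64 s, if anything falls off the work surface, if the arm or the gripper's body presses on something with over 40 N, if the wrist force passes 120 N, or if a joint passes its speed limit or range.

## Working session

There is one attempt and no reset: what is moved stays moved. The work goes in short steps, Python scripts to look and compute and a tool call to move; the robot and the scene stay as the last step left them, time stands still between calls to the robot, and variables do not carry over. Pictures are saved under pics/ and viewed, and the job is handed in when it is done.

Besides the shell and the picture viewer there is one more tool, called after "Emit:" in YAML: its name, and indented under it one key for each argument. jog_arm: Moves the arm, as the interface text tells. Its arguments: {"type":"object","properties":{"rows":{"type":"array"},"jaw":{"type":"number"},"force":{"type":"number"}},"required":["rows"]}

```bash
mkdir -p pics; ls; python3 - <<'E'
from bench import readout, vision, bot
import cv2,numpy as np
s=readout.read_state();print({k:np.round(v,4).tolist() for k,v in s.items()})
for n in("side","top"):
    c=vision.capture(n);cv2.imwrite(f"pics/{n}0.png",c["image"][:,:,::-1])
    print(n,c["vertical_fov"],c["cx"],c["cy"],np.round(c["R"],4).tolist(),np.round(c["t"],4), "cam",-c["R"].T@c["t"])
E
```

```text
pics
{'clock': 0.0, 'q': [1.1085, 0.4942, 1.3461, -0.0, 1.3025, -0.0955], 'joint_vel': [-0.0, 0.0005, -0.0007, -0.0001, -0.0012, -0.002], 'effort': [-0.0029, -87.8809, -38.1879, 0.0706, 0.0528, -0.0001], 'ee_pos': [0.224, 0.5831, 0.2273], 'tcp_rot': [-0.5729, -3.0886, 0.0019], 'wrist_force': [-0.3931, -0.8219, -0.2134], 'wrist_torque': [-0.0399, -0.0096, 0.0035], 'finger_gap': 0.0912}
side 48.77054646370979 252.91856855121665 188.97517194970996 [[0.9092, -0.416, 0.0177], [-0.3102, -0.7052, -0.6376], [0.2777, 0.5742, -0.7702]] [-0.4482  0.2001  1.3217] cam [ 0.10254696 -0.80426278  1.15341276]
top 49.36097850298206 254.08525225084892 190.49672773449063 [[-0.0605, -0.9982, -0.0007], [-0.9734, 0.0591, -0.2213], [0.2209, -0.0127, -0.9752]] [0.0384 0.5137 1.4579] cam [0.18027221 0.02649324 1.53544982]
```

View pics/side0.png

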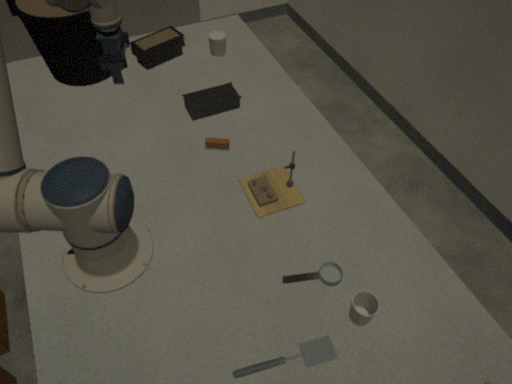

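View pics/top0.png

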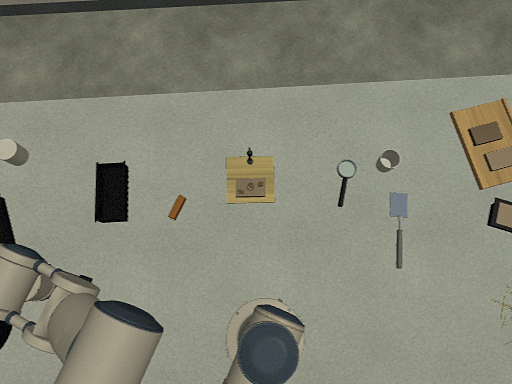

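The views show the board at top (250,180) and side (271,190). The scraper is at top (177,207) and side (217,143). The loupe is at top (345,180) with its handle toward the robot. The mould, cup and knife are well off to the sides. I'll enlarge the crops.

```bash
cat > h.py <<'E'
from bench import readout, vision, bot
import cv2,numpy as np
def K(c):
    f=192/np.tan(np.radians(c["vertical_fov"])/2); return f
def ray(c,u,v):
    f=K(c);d=np.array([(u-c["cx"])/f,(v-c["cy"])/f,1.]);R=np.array(c["R"])
    return -R.T@c["t"],R.T@d
def onz(c,u,v,z):
    o,d=ray(c,u,v);return o+d*(z-o[2])/d[2]
def proj(c,X):
    p=np.array(c["R"])@np.array(X)+c["t"];f=K(c);return np.array([f*p[0]/p[2]+c["cx"],f*p[1]/p[2]+c["cy"]])
def tri(ca,a,cb,b):
    o1,d1=ray(ca,*a);o2,d2=ray(cb,*b)
    s=np.linalg.lstsq(np.c_[d1,-d2],o2-o1,rcond=None)[0]
    p,q=o1+s[0]*d1,o2+s[1]*d2
    return (p+q)/2,np.linalg.norm(p-q)
def crop(im,u0,v0,w,h,s):
    return cv2.resize(im[v0:v0+h,u0:u0+w,::-1],None,fx=s,fy=s,interpolation=cv2.INTER_CUBIC)
E
python3 - <<'E'
from h import *
t=vision.capture("top")["image"];s=vision.capture("side")["image"]
a=crop(t,215,140,70,70,8);b=crop(s,230,140,80,80,7)
b=cv2.resize(b,(560,560))
cv2.imwrite("pics/a1.png",a);cv2.imwrite("pics/b1.png",b)
x=np.hstack([crop(t,160,185,40,40,9),crop(t,325,150,40,60,6)])if 0 else None
cv2.imwrite("pics/c1.png",np.hstack([crop(t,160,190,35,35,10),cv2.resize(crop(t,325,152,58,58,6),(350,350))]))
cv2.imwrite("pics/d1.png",np.hstack([crop(s,195,125,45,35,8),cv2.resize(crop(s,275,250,90,70,4),(360,280))]))
E
```

```text
(no output)
```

View pics/a1.png

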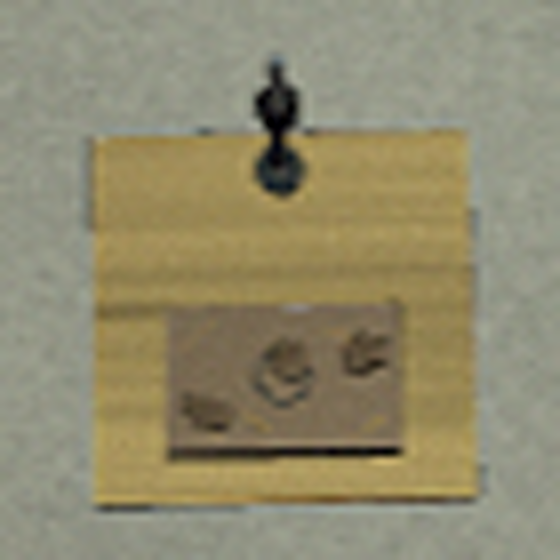

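View pics/b1.png

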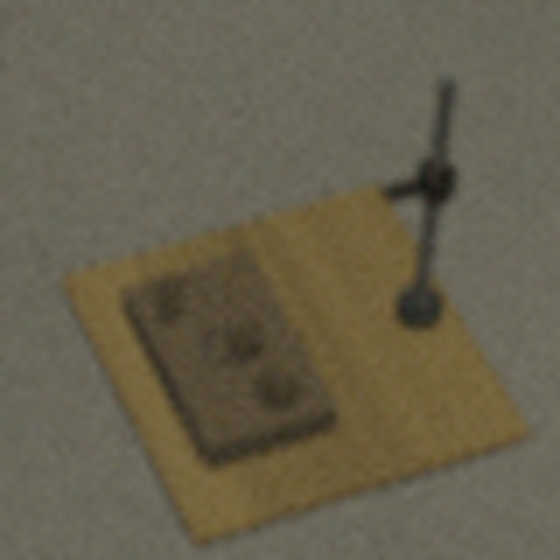

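View pics/c1.png

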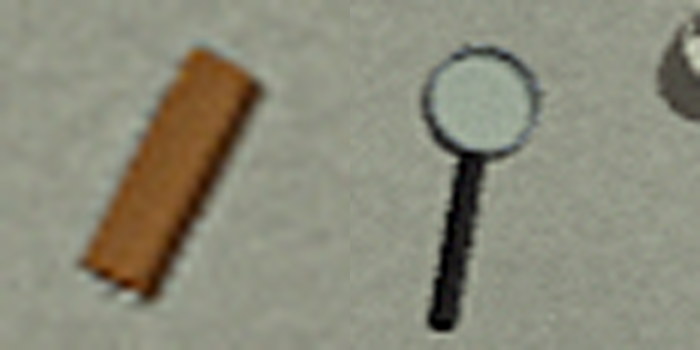

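View pics/d1.png

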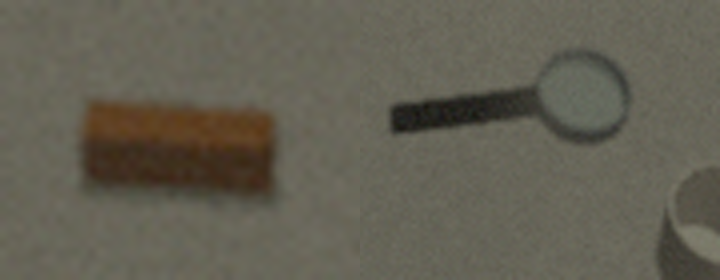

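```bash
cat > m.py <<'E'
from h import *
def biggest(m):
    cs,_=cv2.findContours(m.astype(np.uint8),cv2.RETR_EXTERNAL,cv2.CHAIN_APPROX_NONE)
    return max(cs,key=cv2.contourArea)
def px(p,u0,v0,s): return np.array([u0+(p[0]+.5)/s-.5, v0+(p[1]+.5)/s-.5])
E
python3 - <<'E'
from m import *
T=vision.capture("top");S=vision.capture("side")
A=lambda *p:px(p,215,140,8); B=lambda *p:px(p,230,140,7)
r=lambda x:np.round(x,4)
print("board top view z8",[r(onz(T,*A(*p),.008)[:2]) for p in [(95,140),(468,132),(476,498),(95,503)]])
print("slab top",[r(onz(T,*A(*p),.028)[:2]) for p in [(168,305),(400,303),(402,450),(168,450)]])
print("board side z8",[r(onz(S,*B(*p),.008)[:2]) for p in [(66,278),(380,188),(530,434),(200,542)]])
print("slab side",[r(onz(S,*B(*p),.028)[:2]) for p in [(126,290),(240,250),(335,412),(210,455)]])
print("crumbs top",[r(onz(T,*A(*p),.0325)[:2]) for p in [(207,410),(288,355),(366,352)]])
print("crumbs side",[r(onz(S,*B(*p),.0325)[:2]) for p in [(168,302),(243,342),(275,387)]])
print("post base",r(onz(T,*A(279,170),.008)),r(onz(S,*B(419,312),.008)))
print("post top",tri(T,A(276,62),S,B(447,82)))
print("collar",tri(T,A(277,105),S,B(436,182)))
# masks
for n,c in(("T",T),("S",S)):
    hsv=cv2.cvtColor(c["image"],cv2.COLOR_RGB2HSV);H,Sa,V=[hsv[:,:,i].astype(int) for i in range(3)]
    yb=(H>16)&(H<30)&(Sa>95)
    print(n,"board px",hsv[int(150 if n=="T" else 200),int(250 if n=="T" else 290)], "scr",hsv[207 if n=="T" else 142,177 if n=="T" else 217])
    o=(H<16)&(Sa>130)
    w=np.zeros_like(o)
    if n=="T": w[180:235,150:205]=1
    else: w[125:160,190:245]=1
    q=biggest(o&w); rc=cv2.minAreaRect(q);print("scraper",rc,cv2.contourArea(q))
    print(" corners z45",[r(onz(c,*p,.045)[:2]) for p in cv2.boxPoints(rc)])
E
```

```text
board top view z8 [array([0.6634, 0.1041]), array([ 0.6566, -0.0739]), array([ 0.4786, -0.0651]), array([0.487 , 0.1122])]
slab top [array([0.5748, 0.0728]), array([ 0.5692, -0.0351]), array([ 0.4993, -0.0314]), array([0.5058, 0.0763])]
board side z8 [array([0.4887, 0.1106]), array([0.6646, 0.1018]), array([ 0.6569, -0.0739]), array([ 0.4811, -0.0675])]
slab side [array([0.5063, 0.0753]), array([0.5701, 0.0765]), array([ 0.5671, -0.0366]), array([ 0.5005, -0.0359])]
crumbs top [array([0.5226, 0.0572]), array([0.5464, 0.0184]), array([ 0.5456, -0.0177])]
crumbs side [array([0.5206, 0.0562]), array([0.5436, 0.0179]), array([ 0.5455, -0.014 ])]
post base [0.6431 0.0173 0.008 ] [0.6436 0.0177 0.008 ]
post top (array([0.6412198 , 0.01664774, 0.17495221]), np.float64(0.0010849994914780088))
collar (array([0.64353116, 0.01707491, 0.10578111]), np.float64(0.0006373097115799284))
T board px [30  7 72] scr [ 15 174 132]
scraper ((176.8000030517578, 206.9000244140625), (7.602631568908691, 24.149532318115234), 26.56505012512207) 154.5
 corners z45 [array([0.4426, 0.3229]), array([0.52  , 0.2823]), array([0.5058, 0.2578]), array([0.4287, 0.2986])]
S board px [ 22 131 113] scr [ 14 141  92]
scraper ((216.8929901123047, 142.71206665039062), (22.2066707611084, 8.545825004577637), 3.5763344764709473) 74.5
 corners z45 [array([0.4271, 0.2789]), array([0.4449, 0.3208]), array([0.5185, 0.2806]), array([0.4994, 0.2395])]
```

```bash
python3 - <<'E'
from m import *
from scipy.spatial.transform import Rotation as Ro
T=vision.capture("top");S=vision.capture("side")
r=lambda x:np.round(x,4)
s=readout.read_state();M=Ro.from_rotvec(s["tcp_rot"]).as_matrix();print("tool axes\n",r(M))
# loupe
for n,c in(("T",T),("S",S)):
    g=c["image"].astype(int).sum(2)
    w=np.zeros(g.shape,bool)
    if n=="T": w[170:215,332:358]=1
    else: w[262:290,275:325]=1
    bg=np.median(g[w]); q=biggest((g<bg*0.55)&w)
    rc=cv2.minAreaRect(q);bp=cv2.boxPoints(rc)
    print(n,"handle",rc,[r(onz(c,*p,.022)[:2]) for p in bp], r(onz(c,*rc[0],.018)))
E6=lambda *p:px((p[0]-350,p[1]),325,152,350/58)
r0=[onz(T,*E6(*p),.022)[:2] for p in [(482,44),(482,160),(422,102),(542,102)]]
print("ring T",r(r0),r(np.mean(r0,0)))
F=lambda *p:px((p[0]-360,p[1]),275,250,4)
r1=[onz(S,*F(*p),.022)[:2] for p in [(537,92),(629,94),(578,47),(583,136)]]
print("ring S",r(r1),"center z22",r(onz(S,*F(582,93),.022)))
print("handle end T",r(onz(T,*E6(442,328),.018)),"S",r(onz(S,*F(391,119),.015)))
# scraper top face T
C=lambda *p:px(p,160,190,10)
print("scr",[r(onz(T,*C(*p),.045)[:2]) for p in [(200,48),(248,82),(140,290),(85,262)]])
# pointer
cv2.imwrite("pics/p1.png",np.hstack([crop(S["image"],275,145,30,48,12),crop(T["image"],235,140,30,48,12)]))
for z in (.09,.1,.105,.11,.115,.12,.13):
    print(z,r(proj(S,[.6164,.0171,z])),r(proj(T,[.6164,.0171,z])),"post",r(proj(S,[.6433,.0175,z])),r(proj(T,[.6433,.0175,z])))
E
```

```text
tool axes
 [[-9.335e-01  3.586e-01 -1.000e-04]
 [ 3.586e-01  9.335e-01 -1.000e-04]
 [ 0.000e+00 -1.000e-04 -1.000e+00]]
T handle ((342.4088134765625, 187.89974975585938), (36.10203552246094, 9.819283485412598), 88.31531524658203) [array([ 0.583 , -0.3087]), array([ 0.5819, -0.3456]), array([ 0.4445, -0.3344]), array([ 0.4456, -0.2982])] [ 0.514  -0.3226  0.018 ]
S handle ((299.96923828125, 277.2538757324219), (6.697875499725342, 34.853759765625), 82.87498474121094) [array([ 0.4506, -0.301 ]), array([ 0.5519, -0.3305]), array([ 0.543 , -0.3506]), array([ 0.443 , -0.3213])] [ 0.4983 -0.3242  0.018 ]
ring T [[ 0.6243 -0.349 ]
 [ 0.5496 -0.3408]
 [ 0.589  -0.3076]
 [ 0.5845 -0.3822]] [ 0.5869 -0.3449]
ring S [[ 0.556  -0.3355]
 [ 0.6182 -0.365 ]
 [ 0.604  -0.315 ]
 [ 0.5687 -0.3806]] center z22 [ 0.5864 -0.3499  0.022 ]
handle end T [ 0.4465 -0.3058  0.018 ] S [ 0.4481 -0.3077  0.015 ]
scr [array([0.52  , 0.2796]), array([0.5063, 0.2624]), array([0.4321, 0.303 ]), array([0.4435, 0.3227])]
0.09 [284.4458 171.0712] [249.6547 161.3066] post [291.417  168.6314] [249.1122 154.1922]
0.1 [284.6687 169.0803] [249.6238 160.4985] post [291.6762 166.6381] [249.0779 153.3411]
0.105 [284.7811 168.0767] [249.6082 160.0904] post [291.8069 165.6333] [249.0606 152.9113]
0.11 [284.8941 167.0677] [249.5925 159.6797] post [291.9382 164.6232] [249.0432 152.4788]
0.115 [285.0077 166.0532] [249.5767 159.2663] post [292.0703 163.6075] [249.0257 152.0434]
0.12 [285.122  165.0332] [249.5609 158.8501] post [292.2031 162.5864] [249.008  151.6052]
0.13 [285.3523 162.9763] [249.5287 158.0096] post [292.4709 160.5274] [248.9724 150.7201]
```

View pics/p1.png

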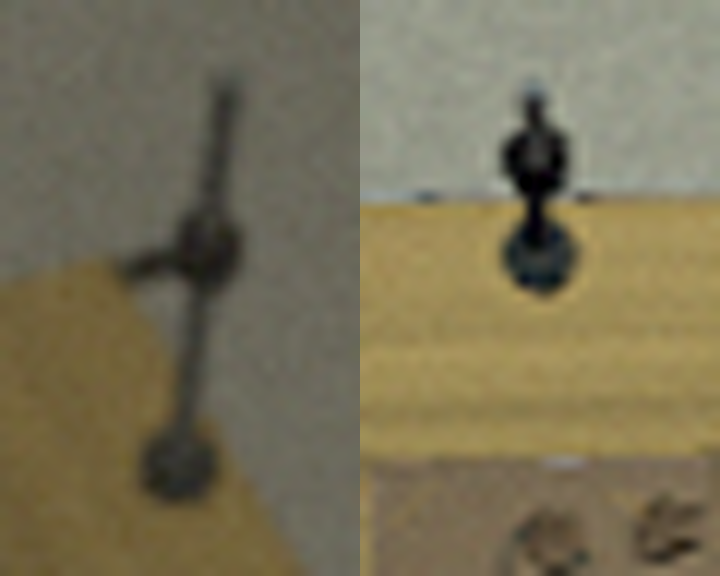

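Emit:
jog_arm:
  rows:
    - [[-0.01, -0.005, 0.0], 0]
    - [[-0.04, -0.02, 0.0], 1]
    - [[-0.08, -0.043, 0.01], 2]
    - [[-0.12, -0.064, 0.02], 3]
    - [[-0.16, -0.086, 0.03], 4]
    - [[-0.2, -0.107, 0.04], 5]
    - [[-0.24, -0.128, 0.06], 6]
    - [[-0.28, -0.15, 0.08], 7]
    - [[-0.315, -0.169, 0.1], 7.5]
    - [[-0.339, -0.1815, 0.107], 7.5]
    - [[-0.339, -0.1815, 0.107], 7.5]
    - [[-0.339, -0.1815, 0.107], 7.5]
    - [[-0.339, -0.1815, 0.107], 7.5]
  jaw: 0.0912
  force: 30

```text
clock: 2.02
ee_pos: [0.4751, 0.2929, 0.1212]
tcp_rot: [0.772, 3.045, 0.0]
wrist_force: [0.5, 0.2, -0.5]
finger_gap: 0.0914
```

```bash
cat > st.py <<'E'
from m import *
from scipy.spatial.transform import Rotation as Ro
def st():
    s=readout.read_state();M=Ro.from_rotvec(s["tcp_rot"]).as_matrix()
    print("t",s["clock"],"tcp",np.round(s["ee_pos"],4),"yaw(tool y)",np.round(np.degrees(np.arctan2(M[1,1],M[0,1])),2),"z",np.round(M[:,2],4),"F",np.round(s["wrist_force"],1),"gap",s["finger_gap"],"q6",s["q"][5])
    return s,M
def go(xyz,yaw=None):
    s,M=st();d=M.T@(np.array(xyz)-s["ee_pos"]);print("shift",np.round(d,4), "turn", None if yaw is None else np.round(-(yaw-np.degrees(np.arctan2(M[1,1],M[0,1]))),2))
E
python3 - <<'E'
from st import *
go([.4755,.2919,.03],61.5)
S=vision.capture("side");T=vision.capture("top")
cv2.imwrite("pics/e1.png",np.hstack([cv2.resize(crop(S["image"],180,100,75,75,5),(375,375)),crop(T["image"],140,165,75,75,5)]))
E
```

```text
t 2.025 tcp [0.4751 0.2929 0.1212] yaw(tool y) 61.54 z [ 3.e-04  1.e-04 -1.e+00] F [ 0.5  0.2 -0.5] gap 0.09143611425514626 q6 -0.6284368426275732
shift [-0.0008 -0.0007  0.0912] turn 0.04
```

View pics/e1.png

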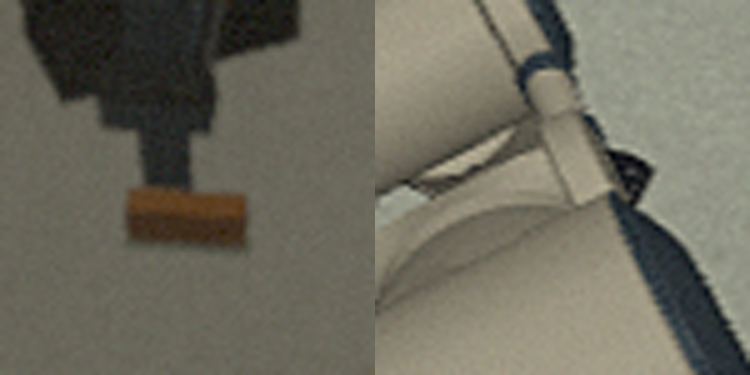

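The side view shows the fingers above the block, slightly left of its middle (165 against 187 in the crop). I'll check the projection.

```bash
python3 - <<'E'
from st import *
S=vision.capture("side")
for P in ([.4751,.2929,.107],[.4751,.2929,.045],[.4755,.2919,.0225]):
    u=proj(S,P);print(u,((u-[180,100])+.5)*5-.5)
# block corner measurement in side crop: top face far-left(127,188) far-right(245,195) near-right(245,212?) 
E
```

```text
[215.44303312 127.86999463] [179.21516558 141.34997313]
[216.27736724 140.25767724] [183.3868362  203.28838621]
[216.76324885 144.71148177] [185.81624425 225.55740885]
```

Emit:
jog_arm:
  rows:
    - [[-0.001, -0.0007, 0.02], 0]
    - [[-0.001, -0.0007, 0.045], 0]
    - [[-0.001, -0.0007, 0.07], 0]
    - [[-0.001, -0.0007, 0.085], 0]
    - [[-0.001, -0.0007, 0.091], 0]
    - [[-0.001, -0.0007, 0.091], 0]
    - [[-0.001, -0.0007, 0.091], 0]

```text
clock: 3.05
ee_pos: [0.4761, 0.292, 0.0308]
tcp_rot: [0.772, 3.044, 0.001]
wrist_force: [-0.7, 0.3, -0.1]
finger_gap: 0.0913
```

Emit:
jog_arm:
  rows:
    - [[0, 0, 0], 0]
    - [[0, 0, 0], 0]
    - [[0, 0, 0], 0]
    - [[0, 0, 0], 0]
    - [[0, 0, 0], 0]
    - [[0, 0, 0], 0]
    - [[0, 0, 0], 0]
    - [[0, 0, 0], 0]
  jaw: 0.0
  force: 35

```text
clock: 4.05
ee_pos: [0.4761, 0.292, 0.0308]
tcp_rot: [0.772, 3.044, 0.001]
wrist_force: [0.8, 0.6, 0.3]
finger_gap: 0.0259
```

```bash
python3 - <<'E'
from st import *
go([.4755,.2919,.03],61.5)
S=vision.capture("side")
cv2.imwrite("pics/e2.png",crop(S["image"],180,100,75,75,7))
E
```

```text
t 4.05 tcp [0.4761 0.292  0.0308] yaw(tool y) 61.54 z [ 1.2e-03  5.0e-04 -1.0e+00] F [0.8 0.6 0.3] gap 0.025923404296657054 q6 -0.6307032373775977
shift [ 0.0005 -0.0004  0.0008] turn 0.04
```

View pics/e2.png

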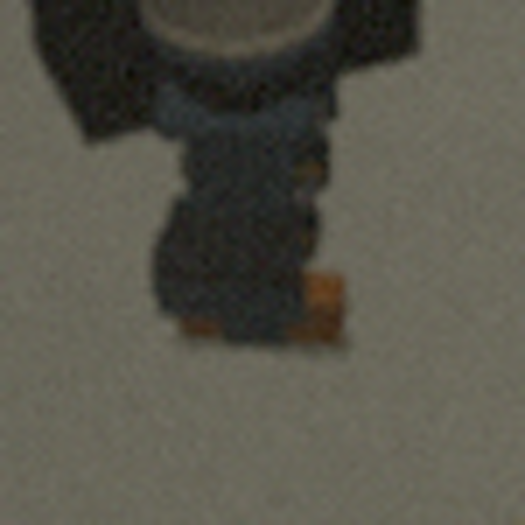

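```bash
python3 - <<'E'
from st import *
go([.5329,.0987,.11],87.5)
E
```

```text
t 4.1 tcp [0.4761 0.292  0.0308] yaw(tool y) 61.54 z [ 1.2e-03  5.0e-04 -1.0e+00] F [0.5 0.  0.2] gap 0.02591671225898594 q6 -0.6307299393461284
shift [-0.1421 -0.1428 -0.0792] turn -25.96
```

Emit:
jog_arm:
  rows:
    - [[0, 0, -0.015], 0]
    - [[0, 0, -0.04], 0]
    - [[-0.01, -0.01, -0.07], 0]
    - [[-0.03, -0.03, -0.08], -3]
    - [[-0.055, -0.055, -0.08], -8]
    - [[-0.08, -0.08, -0.08], -13]
    - [[-0.105, -0.105, -0.08], -18]
    - [[-0.125, -0.125, -0.08], -23]
    - [[-0.138, -0.138, -0.08], -26]
    - [[-0.142, -0.143, -0.08], -26]
    - [[-0.142, -0.143, -0.08], -26]
    - [[-0.142, -0.143, -0.08], -26]

```text
clock: 5.6
ee_pos: [0.5325, 0.0992, 0.1109]
tcp_rot: [0.068, 3.14, 0.001]
wrist_force: [-0.2, 0.6, -1.0]
finger_gap: 0.0262
```

```bash
python3 - <<'E'
from st import *
go([.5329,.0987,.06],87.5)
S=vision.capture("side")
cv2.imwrite("pics/e3.png",crop(S["image"],200,110,110,110,5))
E
```

```text
t 5.6 tcp [0.5325 0.0992 0.1109] yaw(tool y) 87.53 z [ 1.2e-03  6.0e-04 -1.0e+00] F [-0.2  0.6 -1. ] gap 0.026205287793431307 q6 -1.454409244136586
shift [-0.0004 -0.0005  0.0509] turn 0.03
```

View pics/e3.png

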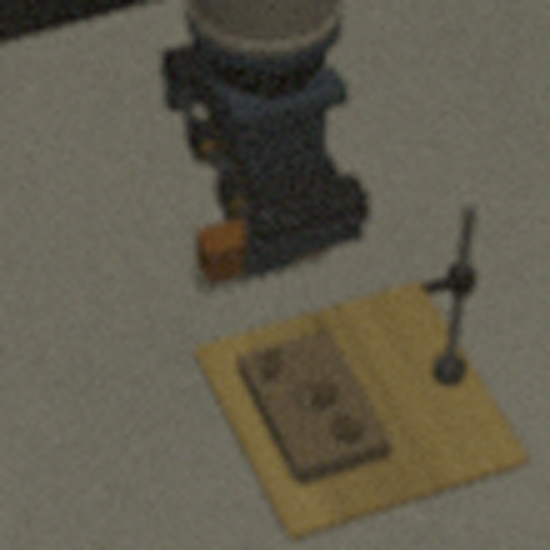

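The block is held level above the +y end of the slab, and the crumbs are unchanged. Lowering now.

Emit:
jog_arm:
  rows:
    - [[0, 0, 0.015], 0]
    - [[0, 0, 0.035], 0]
    - [[0, 0, 0.047], 0]
    - [[0, 0, 0.051], 0]
    - [[0, 0, 0.051], 0]
    - [[0, 0, 0.051], 0]

```text
clock: 6.4
ee_pos: [0.5329, 0.0993, 0.0603]
tcp_rot: [0.067, 3.139, 0.001]
wrist_force: [0.1, -0.1, -1.0]
finger_gap: 0.0259
```

```bash
python3 - <<'E'
from st import *
go([.5262,-.0551,.06],87.5)
S=vision.capture("side")
cv2.imwrite("pics/e4.png",crop(S["image"],200,110,110,110,5))
E
```

```text
t 6.4 tcp [0.5329 0.0993 0.0603] yaw(tool y) 87.55 z [ 2.e-03  7.e-04 -1.e+00] F [ 0.1 -0.1 -1. ] gap 0.02586390879543241 q6 -1.4547192776751252
shift [ 1.000e-04 -1.546e-01  2.000e-04] turn 0.05
```

View pics/e4.png

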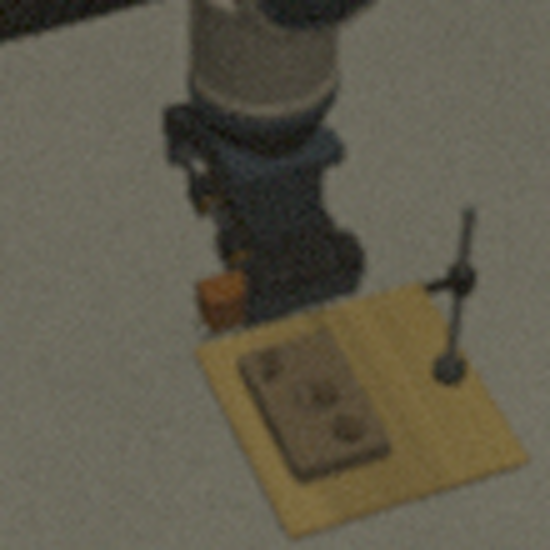

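Emit:
jog_arm:
  rows:
    - [[0, -0.004, 0], 0]
    - [[0, -0.01, 0], 0]
    - [[0, -0.017, 0], 0]
    - [[0, -0.024, 0], 0]
    - [[0, -0.031, 0], 0]
    - [[0, -0.038, 0], 0]
    - [[0, -0.045, 0], 0]
    - [[0, -0.052, 0], 0]
    - [[0, -0.059, 0], 0]
    - [[0, -0.066, 0], 0]
    - [[0, -0.073, 0], 0]
    - [[0, -0.08, 0], 0]
    - [[0, -0.087, 0], 0]
    - [[0, -0.09, 0], 0]
    - [[0, -0.09, 0], 0]

```text
clock: 8.32
ee_pos: [0.529, 0.0092, 0.0603]
tcp_rot: [0.068, 3.139, 0.001]
wrist_force: [-0.7, 0.5, -1.6]
finger_gap: 0.026
```

```bash
python3 - <<'E'
from st import *
go([.5262,-.0551,.06],87.5)
S=vision.capture("side")
cv2.imwrite("pics/e5.png",crop(S["image"],200,110,110,110,5))
E
```

```text
t 8.325 tcp [0.529  0.0092 0.0603] yaw(tool y) 87.53 z [ 2.e-03  7.e-04 -1.e+00] F [-0.7  0.5 -1.6] gap 0.026040530373877435 q6 -1.6245172360876936
shift [ 0.0001 -0.0644  0.0002] turn 0.03
```

View pics/e5.png

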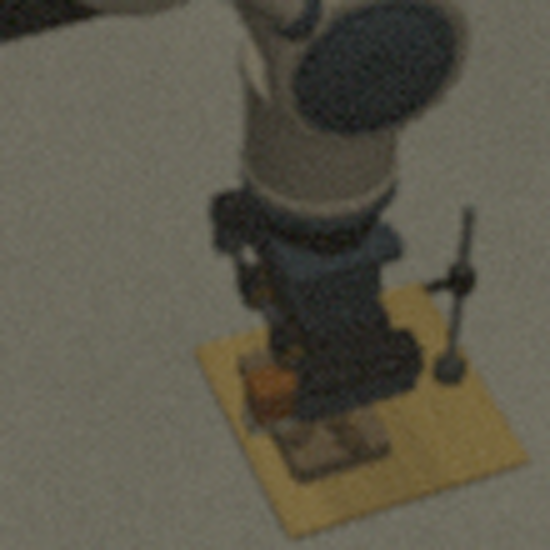

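The crumbs are being pushed ahead of the foot, seen at (290,428) and (350,432) in the crop, and the pointer is untouched. I'll continue over the edge.

Emit:
jog_arm:
  rows:
    - [[0, -0.004, 0], 0]
    - [[0, -0.01, 0], 0]
    - [[0, -0.017, 0], 0]
    - [[0, -0.024, 0], 0]
    - [[0, -0.031, 0], 0]
    - [[0, -0.038, 0], 0]
    - [[0, -0.045, 0], 0]
    - [[0, -0.052, 0], 0]
    - [[0, -0.059, 0], 0]
    - [[0, -0.064, 0], 0]
    - [[0, -0.068, 0], 0]
    - [[0, -0.068, 0], 0]
    - [[0, -0.068, 0], 0]

```text
clock: 10.0
ee_pos: [0.5261, -0.0584, 0.0602]
tcp_rot: [0.067, 3.139, 0.001]
wrist_force: [0.5, 0.4, -1.8]
finger_gap: 0.0259
```

```bash
python3 - <<'E'
from st import *
st()
S=vision.capture("side");T=vision.capture("top")
cv2.imwrite("pics/e6.png",np.hstack([cv2.resize(crop(S["image"],220,130,80,80,5),(400,400)),crop(T["image"],210,140,80,80,5)]))
E
```

```text
t 10.0 tcp [ 0.5261 -0.0584  0.0602] yaw(tool y) 87.54 z [ 2.1e-03  7.0e-04 -1.0e+00] F [ 0.5  0.4 -1.8] gap 0.02588284258688556 q6 -1.7532451068099602
```

View pics/e6.png

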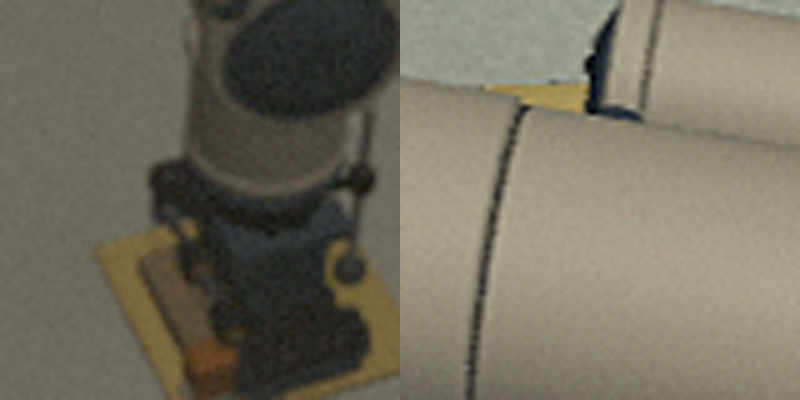

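Emit:
jog_arm:
  rows:
    - [[0, 0, -0.01], 0]
    - [[0, 0, -0.03], 0]
    - [[0, 0.01, -0.06], 0]
    - [[0, 0.04, -0.07], 0]
    - [[0, 0.08, -0.07], 0]
    - [[0, 0.12, -0.07], 0]
    - [[0, 0.16, -0.07], 0]
    - [[0, 0.2, -0.07], 0]
    - [[0, 0.23, -0.07], 0]
    - [[0, 0.24, -0.07], 0]
    - [[0, 0.24, -0.07], 0]

```text
clock: 11.48
ee_pos: [0.5362, 0.1814, 0.1307]
tcp_rot: [0.066, 3.139, 0.001]
wrist_force: [-0.7, -1.0, -1.4]
finger_gap: 0.0259
```

```bash
python3 - <<'E'
from st import *
go([.4755,.2919,.032],61.5)
S=vision.capture("side");T=vision.capture("top")
cv2.imwrite("pics/e7.png",np.hstack([cv2.resize(crop(S["image"],230,150,80,80,5),(400,400)),crop(T["image"],210,140,80,80,5)]))
E
```

```text
t 11.475 tcp [0.5362 0.1814 0.1307] yaw(tool y) 87.6 z [ 2.2e-03  6.0e-04 -1.0e+00] F [-0.7 -1.  -1.4] gap 0.025856656901258507 q6 -1.3083280187303334
shift [0.0654 0.1078 0.0987] turn 26.1
```

View pics/e7.png

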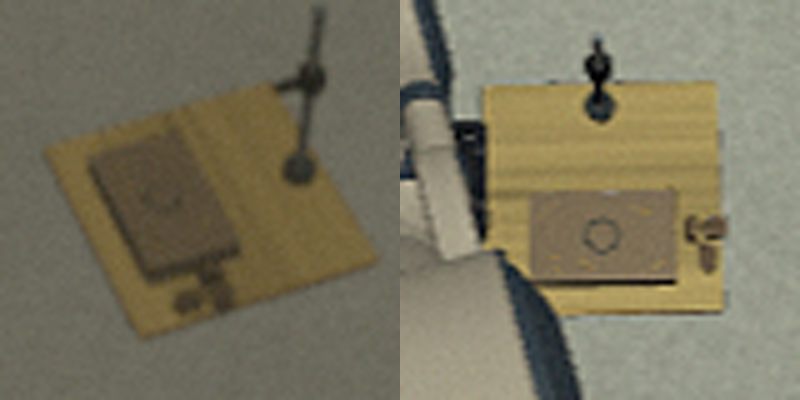

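The slab top is clear. The circle is at crop top (602,236), all three crumbs lie on the board beyond the -y edge, and the pointer hasn't moved. The scraper goes back to its old spot.

Emit:
jog_arm:
  rows:
    - [[0.005, 0.01, 0], 0]
    - [[0.02, 0.03, 0], 5]
    - [[0.035, 0.06, 0], 12]
    - [[0.05, 0.085, 0.01], 19]
    - [[0.06, 0.1, 0.03], 25]
    - [[0.065, 0.108, 0.055], 26]
    - [[0.065, 0.108, 0.08], 26]
    - [[0.065, 0.108, 0.093], 26]
    - [[0.065, 0.108, 0.098], 26]
    - [[0.065, 0.108, 0.099], 26]
    - [[0.065, 0.108, 0.0995], 26]
    - [[0.065, 0.108, 0.0995], 26]

```text
clock: 13.08
ee_pos: [0.4763, 0.2913, 0.0315]
tcp_rot: [0.772, 3.043, 0.002]
wrist_force: [0.2, 0.4, -1.5]
finger_gap: 0.0258
```

```bash
python3 - <<'E'
from st import *
go([.4755,.2919,.0305],61.5)
T=vision.capture("top");print(onz(T,250.0,186.8,.028))
E
```

```text
t 13.075 tcp [0.4763 0.2913 0.0315] yaw(tool y) 61.52 z [ 2.6e-03  7.0e-04 -1.0e+00] F [ 0.2  0.4 -1.5] gap 0.025792727517409308 q6 -0.6311421942645508
shift [0.001  0.0001 0.001 ] turn 0.02
[0.5367238  0.02114427 0.028     ]
```

Emit:
jog_arm:
  rows:
    - [[0, 0, 0.0008], 0]
    - [[0, 0, 0.0008], 0]

```text
clock: 13.38
ee_pos: [0.4765, 0.2914, 0.0308]
tcp_rot: [0.772, 3.043, 0.002]
wrist_force: [-0.6, 0.4, 0.6]
finger_gap: 0.0256
```

Emit:
jog_arm:
  rows:
    - [[0, 0, 0], 0]
    - [[0, 0, 0], 0]
    - [[0, 0, 0], 0]
    - [[0, 0, 0], 0]
    - [[0, 0, 0], 0]
    - [[0, 0, 0], 0]
    - [[0, 0, 0], 0]
    - [[0, 0, 0], 0]
  jaw: 0.0912

```text
clock: 14.38
ee_pos: [0.4765, 0.2913, 0.0308]
tcp_rot: [0.772, 3.043, 0.002]
wrist_force: [-0.4, -0.2, -0.6]
finger_gap: 0.0911
```

Emit:
jog_arm:
  rows:
    - [[0, 0, -0.015], 0]
    - [[0, 0, -0.05], 0]
    - [[0, 0, -0.09], 0]
    - [[0, 0, -0.13], 0]
    - [[0, 0, -0.17], 0]
    - [[0, 0, -0.18], 0]
    - [[0, 0, -0.18], 0]

```text
clock: 15.25
ee_pos: [0.476, 0.2912, 0.2116]
tcp_rot: [0.772, 3.042, 0.004]
wrist_force: [0.8, 0.0, -0.7]
finger_gap: 0.0908
```

```bash
python3 - <<'E'
from st import *
go([.496,-.3205,.2],74)
S=vision.capture("side")
cv2.imwrite("pics/e8.png",crop(S["image"],180,90,90,80,6))
E
```

```text
t 15.25 tcp [0.476  0.2912 0.2116] yaw(tool y) 61.52 z [ 0.0041  0.0015 -1.    ] F [ 0.8  0.  -0.7] gap 0.09077287075015329 q6 -0.631261594968385
shift [-0.3092 -0.5282  0.0108] turn -12.48
```

View pics/e8.png

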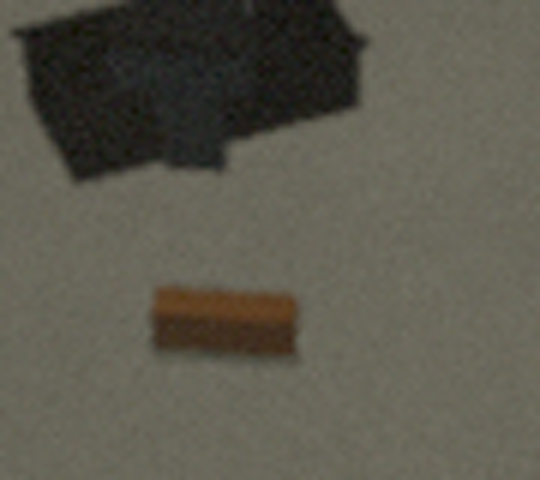

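The scraper stands released at crop (225,320). Next, over to the loupe.

Emit:
jog_arm:
  rows:
    - [[-0.01, -0.017, 0], 0]
    - [[-0.03, -0.051, 0], -1]
    - [[-0.05, -0.085, 0], -2]
    - [[-0.072, -0.123, 0], -3]
    - [[-0.095, -0.162, 0], -4]
    - [[-0.118, -0.201, 0], -5]
    - [[-0.141, -0.24, 0], -6]
    - [[-0.164, -0.28, 0], -7]
    - [[-0.187, -0.319, 0], -8]
    - [[-0.21, -0.358, 0.002], -9]
    - [[-0.233, -0.398, 0.004], -10]
    - [[-0.256, -0.437, 0.006], -11]
    - [[-0.279, -0.477, 0.008], -12]
    - [[-0.297, -0.508, 0.01], -12.5]
    - [[-0.309, -0.528, 0.01], -12.5]
    - [[-0.309, -0.528, 0.01], -12.5]
    - [[-0.309, -0.528, 0.01], -12.5]

```text
clock: 17.42
ee_pos: [0.4951, -0.3195, 0.1999]
tcp_rot: [0.436, 3.11, 0.003]
wrist_force: [0.4, 0.0, 0.1]
finger_gap: 0.0912
```

```bash
python3 - <<'E'
from st import *
go([.496,-.3205,.1],74)
S=vision.capture("side");T=vision.capture("top")
cv2.imwrite("pics/e9.png",np.hstack([crop(S["image"],260,220,90,90,4),crop(T["image"],310,140,90,90,4)]))
for P in ([.496,-.3205,.011],[.5873,-.3467,.011]): print((proj(S,P)-[260,220]+.5)*4,(proj(T,P)-[310,140]+.5)*4)
E
```

```text
t 17.425 tcp [ 0.4951 -0.3195  0.1999] yaw(tool y) 74.03 z [ 0.0018  0.0016 -1.    ] F [0.4 0.  0.1] gap 0.09120588201569772 q6 -1.9688157872404617
shift [-0.001  -0.0009  0.0999] turn 0.03
[155.88573693 232.539246  ] [129.92344165 214.1529333 ]
[278.98327204 216.61617907] [147.16827672 118.45641896]
```

View pics/e9.png

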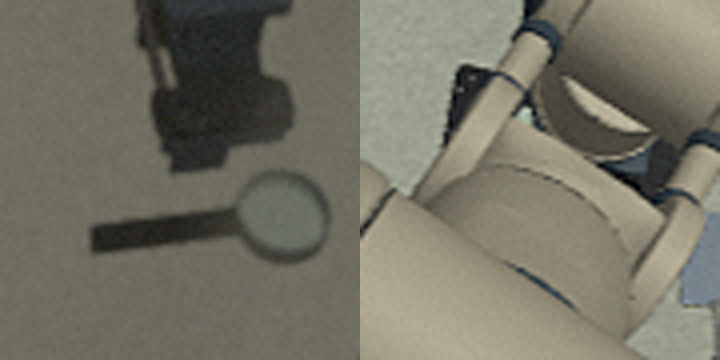

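Emit:
jog_arm:
  rows:
    - [[-0.001, -0.001, 0.03], 0]
    - [[-0.001, -0.001, 0.07], 0]
    - [[-0.001, -0.001, 0.11], 0]
    - [[-0.001, -0.001, 0.15], 0]
    - [[-0.001, -0.001, 0.172], 0]
    - [[-0.001, -0.001, 0.182], 0]
    - [[-0.001, -0.001, 0.182], 0]
    - [[-0.001, -0.001, 0.182], 0]
  jaw: 0.0912

```text
clock: 18.52
ee_pos: [0.497, -0.3205, 0.0192]
tcp_rot: [0.434, 3.108, 0.001]
wrist_force: [-0.9, 0.3, 0.6]
finger_gap: 0.0909
```

```bash
python3 - <<'E'
from st import *
go([.496,-.3205,.0165],74)
E
```

```text
t 18.525 tcp [ 0.497  -0.3205  0.0192] yaw(tool y) 74.09 z [ 3.4e-03  3.0e-04 -1.0e+00] F [-0.9  0.3  0.6] gap 0.09089845437578688 q6 -1.9703683759119817
shift [ 0.001  -0.0002  0.0027] turn 0.09
```

Emit:
jog_arm:
  rows:
    - [[0.0005, 0, 0.0025], 0]
    - [[0.0005, 0, 0.0025], 0]
    - [[0.0005, 0, 0.0025], 0]

```text
clock: 18.9
ee_pos: [0.4966, -0.3205, 0.0169]
tcp_rot: [0.434, 3.108, 0.001]
wrist_force: [-0.5, -0.8, -0.6]
finger_gap: 0.0911
```

Emit:
jog_arm:
  rows:
    - [[0, 0, 0], 0]
    - [[0, 0, 0], 0]
    - [[0, 0, 0], 0]
    - [[0, 0, 0], 0]
    - [[0, 0, 0], 0]
    - [[0, 0, 0], 0]
    - [[0, 0, 0], 0]
    - [[0, 0, 0], 0]
    - [[0, 0, 0], 0]
    - [[0, 0, 0], 0]
  jaw: 0.0
  force: 50

```text
clock: 20.15
ee_pos: [0.4966, -0.3205, 0.0169]
tcp_rot: [0.434, 3.108, 0.001]
wrist_force: [-1.0, -0.8, -0.1]
finger_gap: 0.0158
```

Emit:
jog_arm:
  rows:
    - [[0, 0, -0.01], 0]
    - [[0, 0, -0.03], 0]
    - [[0, 0, -0.06], 0]
    - [[0, 0, -0.1], 0]
    - [[0, 0, -0.14], 0]
    - [[0, 0, -0.16], 0]
    - [[0, 0, -0.16], 0]
    - [[0, 0, -0.16], 0]

```text
clock: 21.15
ee_pos: [0.4956, -0.3201, 0.1762]
tcp_rot: [0.435, 3.109, 0.002]
wrist_force: [0.3, -0.4, -1.8]
finger_gap: 0.0156
```

```bash
python3 - <<'E'
from st import *
s,M=st()
S=vision.capture("side");T=vision.capture("top")
cv2.imwrite("pics/f1.png",np.hstack([crop(S["image"],260,180,90,90,4),crop(T["image"],310,140,90,90,4)]))
E
```

```text
t 21.15 tcp [ 0.4956 -0.3201  0.1762] yaw(tool y) 74.09 z [ 2.8e-03  8.0e-04 -1.0e+00] F [ 0.3 -0.4 -1.8] gap 0.015610885331111397 q6 -1.9701683612146055
```

View pics/f1.png

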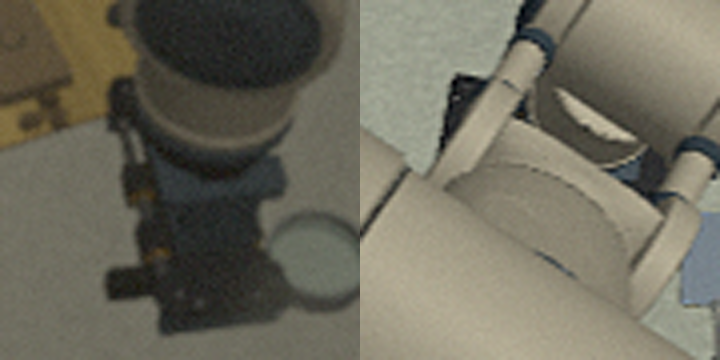

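```bash
python3 - <<'E'
from st import *
go([.442,.021,.176],90)
E
```

```text
t 21.25 tcp [ 0.4955 -0.3201  0.1757] yaw(tool y) 74.09 z [ 0.0021  0.0013 -1.    ] F [ 0.5  0.8 -0.7] gap 0.015518861788588328 q6 -1.970210192900441
shift [1.450e-01 3.133e-01 1.000e-04] turn -15.91
```

Emit:
jog_arm:
  rows:
    - [[0.005, 0.01, 0], 0]
    - [[0.015, 0.03, 0], -1]
    - [[0.028, 0.06, 0], -2]
    - [[0.042, 0.09, 0], -3.5]
    - [[0.056, 0.12, 0], -5]
    - [[0.07, 0.15, 0], -6.5]
    - [[0.084, 0.18, 0], -8]
    - [[0.098, 0.21, 0], -10]
    - [[0.111, 0.24, 0], -12]
    - [[0.125, 0.27, 0], -14]
    - [[0.136, 0.295, 0], -15]
    - [[0.143, 0.309, 0], -16]
    - [[0.145, 0.313, 0], -16]
    - [[0.145, 0.313, 0], -16]

```text
clock: 23.0
ee_pos: [0.4419, 0.0205, 0.1761]
tcp_rot: [-0.003, 3.139, 0.002]
wrist_force: [0.0, -0.1, -0.8]
finger_gap: 0.0153
```

```bash
python3 - <<'E'
from st import *
go([.442,.021,.114],90)
S=vision.capture("side");T=vision.capture("top")
cv2.imwrite("pics/f2.png",np.hstack([crop(S["image"],220,120,100,100,4),crop(T["image"],200,120,100,100,4)]))
E
```

```text
t 23.0 tcp [0.4419 0.0205 0.1761] yaw(tool y) 90.09 z [ 0.0022  0.0012 -1.    ] F [ 0.  -0.1 -0.8] gap 0.015342992692062572 q6 -1.6630760618405382
shift [0.     0.0004 0.0621] turn 0.09
```

View pics/f2.png

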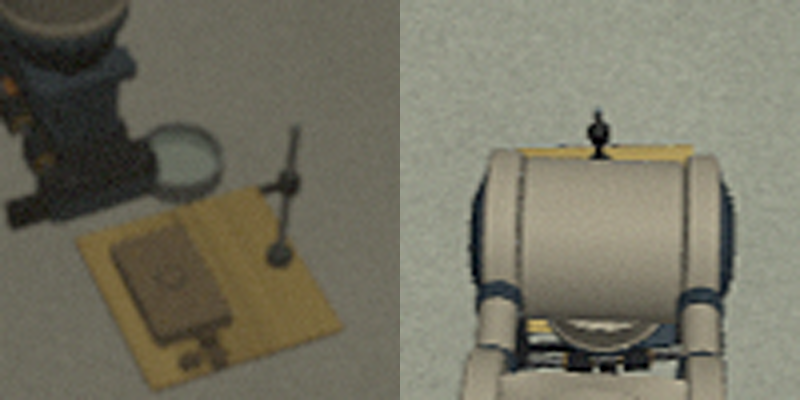

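The loupe is held level above the clear slab, with its ring near crop (183,160). Lowering to the focal height.

Emit:
jog_arm:
  rows:
    - [[0, 0.0004, 0.01], 0]
    - [[0, 0.0004, 0.025], 0]
    - [[0, 0.0004, 0.042], 0]
    - [[0, 0.0004, 0.055], 0]
    - [[0, 0.0004, 0.062], 0]
    - [[0, 0.0004, 0.0625], 0]
    - [[0, 0.0004, 0.0625], 0]
    - [[0, 0.0004, 0.0625], 0]

```text
clock: 24.1
ee_pos: [0.4425, 0.0206, 0.114]
tcp_rot: [-0.001, 3.139, 0.002]
wrist_force: [-0.6, -1.0, 0.2]
finger_gap: 0.0157
```

```bash
python3 - <<'E'
from st import *
go([.442,.021,.114],90)
S=vision.capture("side");T=vision.capture("top")
im=np.ascontiguousarray(crop(S["image"],250,125,60,80,9))
# predicted ring top rim and bottom rim
a=np.linspace(0,2*np.pi,60)
for z,col in((.119,(0,0,255)),(.097,(0,255,0))):
    for t in a:
        p=(proj(S,[.537+.036*np.cos(t),.021+.036*np.sin(t),z])-[250,125]+.5)*9
        cv2.circle(im,(int(p[0]),int(p[1])),1,col,-1)
cv2.imwrite("pics/f3.png",im[:600])
cv2.imwrite("pics/f4.png",crop(S["image"],250,125,60,66,9))
E
```

```text
t 24.1 tcp [0.4425 0.0206 0.114 ] yaw(tool y) 90.05 z [ 0.0031  0.0011 -1.    ] F [-0.6 -1.   0.2] gap 0.015720072087062897 q6 -1.662444485695971
shift [ 0.0005  0.0004 -0.    ] turn 0.05
```

View pics/f3.png

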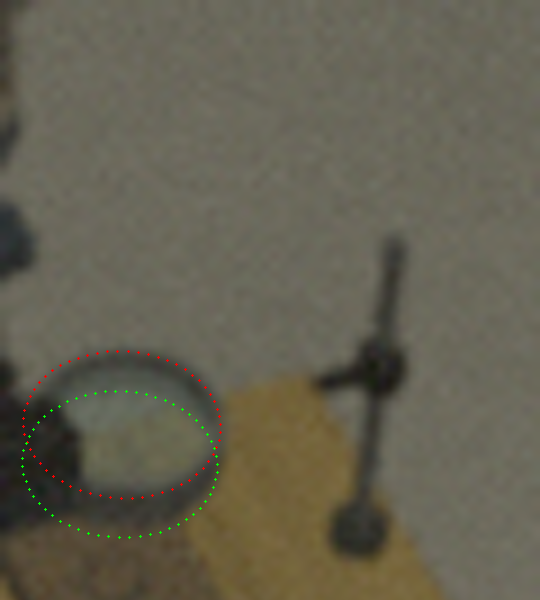

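View pics/f4.png

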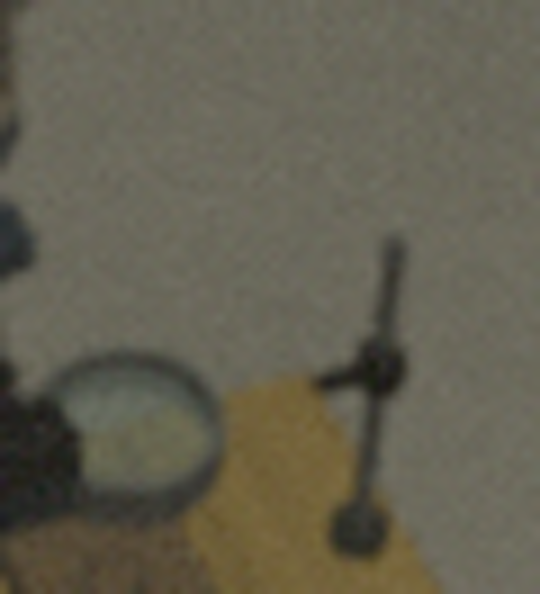

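```bash
python3 - <<'E'
from st import *
S=vision.capture("side")
a=np.linspace(0,2*np.pi,90)
def ov(im,c,u0,v0,s,cen,zc):
    for z,col in((zc+.011,(0,0,255)),(zc-.011,(0,255,0))):
        for t in a:
            p=(proj(S,[cen[0]+.036*np.cos(t),cen[1]+.036*np.sin(t),z])-[u0,v0]+.5)*s*k
            cv2.circle(im,(int(p[0]),int(p[1])),1,col,-1)
k=3
f2=cv2.imread("pics/f2.png")[80:240,100:300];b=cv2.convertScaleAbs(cv2.resize(f2,None,fx=2,fy=2),alpha=1.8)
b0=b.copy(); k=2; ov(b,S,220+25,120+20,4,(.5369,.0205),.1702)
g0=cv2.imread("pics/side0.png")[:,:,::-1];c=cv2.convertScaleAbs(np.ascontiguousarray(crop(g0,305,255,50,40,8)),alpha=1.8);k=1
ov(c,S,305,255,8,(.5873,-.3467),.011)
cc=cv2.convertScaleAbs(np.ascontiguousarray(crop(S["image"],245,155,50,40,8)),alpha=2.2)
cv2.imwrite("pics/g1.png",np.vstack([np.hstack([b0[:280,:400],b[:280,:400]]),np.hstack([c[:320],cc[:320]])]))
E
```

```text
(no output)
```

View pics/g1.png

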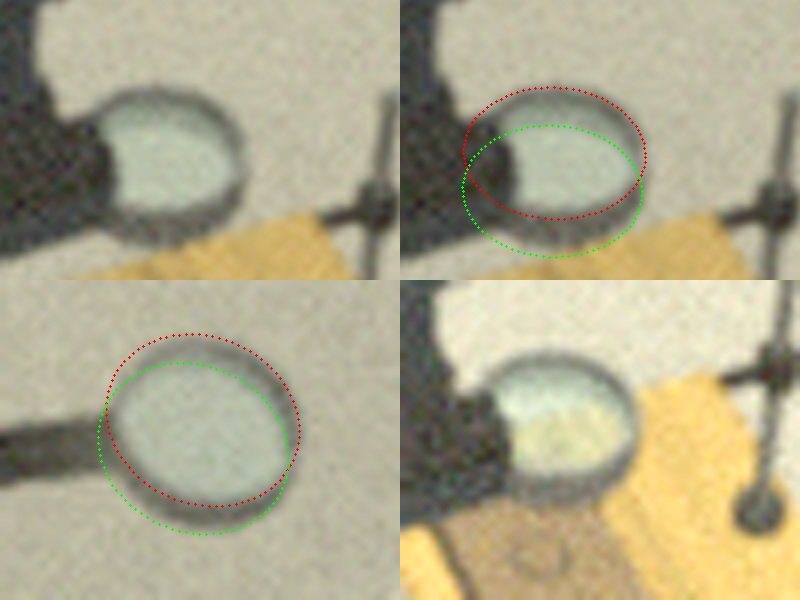

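```bash
python3 - <<'E'
from st import *
S=vision.capture("side")
a=np.linspace(0,2*np.pi,180)
def sil(pitch,roll,dz,dx=0,tcp=(.4419,.0205,.1702)):
    P=np.array([[.095+.036*np.cos(t),.036*np.sin(t),z] for z in(-.011,.011) for t in a])
    P=Ro.from_euler("xy",[roll,pitch]).apply(P)+np.array(tcp)+[dx,0,dz]
    u=np.array([proj(S,p) for p in P]);q=(u-[245,140]+.5)*8
    i=[q[:,1].argmin(),q[:,0].argmax(),q[:,1].argmax()]
    return np.round([q[i[0],1],q[i[1],0],q[i[2],1]],0)
print("obs 86 245 247")
for p in(-.1,-.05,0,.05,.1):
    for r in(-.1,0,.1): print("pitch(down+)",p,"roll",r,sil(p,r,0))
im=S["image"].astype(int).sum(2)
print(im[160:192,262:268].mean(1).round().astype(int).tolist())
print(im[160:192,268:272].mean(1).round().astype(int).tolist())
print("pred bottom/top rows", [proj(S,[.5375+.036*np.cos(t),.0206+.036*np.sin(t),z])[1].round(1) for t,z in((1.2,.119),(-1.9,.0975))])
E
```

```text
obs 86 245 247
pitch(down+) -0.1 roll -0.1 [ 73. 246. 239.]
pitch(down+) -0.1 roll 0 [ 69. 245. 243.]
pitch(down+) -0.1 roll 0.1 [ 66. 245. 246.]
pitch(down+) -0.05 roll -0.1 [ 83. 245. 246.]
pitch(down+) -0.05 roll 0 [ 79. 245. 250.]
pitch(down+) -0.05 roll 0.1 [ 75. 246. 253.]
pitch(down+) 0 roll -0.1 [ 92. 244. 253.]
pitch(down+) 0 roll 0 [ 88. 245. 257.]
pitch(down+) 0 roll 0.1 [ 84. 246. 260.]
pitch(down+) 0.05 roll -0.1 [101. 244. 260.]
pitch(down+) 0.05 roll 0 [ 97. 245. 264.]
pitch(down+) 0.05 roll 0.1 [ 93. 246. 268.]
pitch(down+) 0.1 roll -0.1 [111. 244. 268.]
pitch(down+) 0.1 roll 0 [106. 245. 272.]
pitch(down+) 0.1 roll 0.1 [102. 245. 276.]
[298, 302, 302, 278, 217, 185, 222, 244, 264, 290, 306, 296, 281, 281, 277, 276, 277, 272, 256, 212, 167, 164, 163, 186, 202, 219, 207, 211, 210, 211, 205, 198]
[302, 300, 305, 296, 280, 232, 202, 198, 220, 245, 267, 281, 286, 289, 288, 284, 279, 256, 216, 178, 168, 180, 199, 233, 232, 225, 221, 217, 217, 218, 209, 217]
pred bottom/top rows [np.float64(163.6), np.float64(184.2)]
```

The ring edges sit within about 1 px (2–3 mm) of a level loupe at the target, and the pointer tip reads 108–110 mm. I'll check the scene once more, then hand in.

```bash
python3 - <<'E'
from st import *
st()
S=vision.capture("side")
cv2.imwrite("pics/h1.png",S["image"][:,:,::-1])
d=np.abs(S["image"].astype(int)-cv2.imread("pics/side0.png")[:,:,::-1]).sum(2)
for n,(u,v,w,h) in dict(scraper=(195,125,45,35),pointer=(283,148,16,40),cup=(345,285,40,45),mould=(180,80,65,40),knife=(230,330,110,50)).items(): print(n,d[v:v+h,u:u+w].mean().round(1),d[v:v+h,u:u+w].max())
E
```

```text
t 24.3 tcp [0.4423 0.0206 0.1138] yaw(tool y) 90.05 z [ 0.0026  0.0011 -1.    ] F [ 0.1  0.2 -0.8] gap 0.015594430283179488 q6 -1.6624568589370263
scraper 64.5 245
pointer 9.1 32
cup 9.4 34
mould 79.7 238
knife 9.3 36
```

View pics/h1.png

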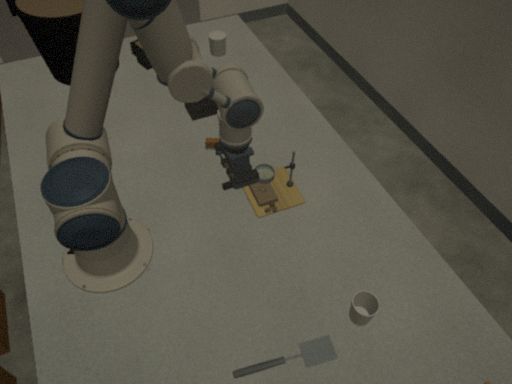

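The pointer, cup and knife differ from the first picture only by noise. The mould and scraper are partly hidden behind the arm, but the visible parts, such as the scraper at (211,143), are where they were. The loupe is at (264,174) over the slab.

```bash
python3 - <<'E'
from bench import bot
print(bot.sign_off())
E
```

```text
the job is handed in; nothing more can be done
None
```

I pushed all three crumbs off the slab's -y end with the scraper in one stroke, then set the scraper down upright where it first stood. I handed the job in at about 24.3 s while holding the loupe over the circle; no verdict was reported.

- **Crumbs:** the pictures taken after the stroke show the slab top clear and all three crumbs on the board beyond the -y edge.
- **Scraper:** a picture after letting go shows it standing on the table, well clear of the board.
- **Loupe position:** by the arm reading, the lens is at about (0.537, 0.021, 0.108) m. I measured the circle at (0.537, 0.021) and the pointer tip at 0.108–0.110 m. The wrist force stayed near zero and the finger gap was 15.6 mm on the 16 mm handle.
- **Small disagreement:** in the side picture the ring's lower edge sat about 1 px (2–3 mm) higher than a level loupe should show. That could mean a slight upward tilt of about 0.03 rad, which is inside the limits, and I left it.
- **Bystanders:** the pointer, cup and putty knife were unchanged in the last picture. The mould tray and scraper were partly hidden by the arm then, so that check could not cover them fully.

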